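# Temperature check on the blue flight pack

### The arm

A 6-joint arm with a two-finger parallel gripper is mounted at the origin on the work surface. World frame = base frame: x ahead of the robot, y to its left, z up, the work surface at z = 0. Lengths are in m, angles in rad, forces in N, time in s.
With the tool pointing down it reaches from about 0.375 to 0.975 m from the base axis. Payload 3.8 kg.
Tool frame: the origin (TCP) lies midway between the tips of the shut fingers; the grasp point (between the pads) lies 19 mm behind it; y points along the fingers, x is the direction in which the jaws open and shut, and the axes are right-handed (so a half turn about y gives the same grasp; the last joint's range is limited). The gripper opens to 85 mm and grips with 20 to 120 N. Pads are 22 mm wide; open, the fingers measure 114 mm over their backs; the gripper's body (76 mm by 85 mm) begins 54 mm behind the grasp point. The pads swing forward as they close: fully open they stand 13 mm farther back than shut.
Start: joints at [-1.367, 0.264, 1.604, -0, 1.274, -0.037], TCP at [0.161, -0.656, 0.231] pointing down, gripper open.
Joint ranges: [-2.63, 2.63], [-0.94, 2.18], [0.31, 2.57], [-1.31, 4.45], [0, 2.66], [-2.55, 2.55]. Speed limits (rad/s): [2.57, 2.57, 3.14, 3.14, 3.14, 3.14].

### API

Orientations are given as a rotation vector (axis times angle).
In Python, from rig import r gives the robot as it stands.
- The arm moves only by the tool step_arm, never from a script. Its argument "steps" is a list of rows, each a list of 6 numbers: the shift along the world's x, y, z in mm, then the turn, a rotation vector about the world's x, y, z in degrees. In form: [[x, y, z, rx, ry, rz], ...]. A call has 1 to 20 rows; each row is the pose to reach, as a shift and turn from the pose commanded when the call began; what a row does not reach only later rows make up. A row lasts 1/12 s, in which the tool goes at most 41.7 mm and 7.16 degrees, less where a joint would pass 70% of its speed; a pose out of reach is approached as far as the arm can. A call with a gripper value outside its range is refused whole. "gripper" is the opening, from 0 (shut) to 1 (fully open), set as the call begins (left out, the last holds). The fingers move at their own pace and stop on an object; "force" is the grip in N (left out, the last holds). Time passes only in rows, so rows that repeat a pose let the fingers close. It gives the time, the measured TCP pose, the force and the opening at its end, in the units of the state.
- r.observe(): the state, without advancing time (a new reading comes with each control period).
- r.get_image(name): name is "scene" or "side" or "wrist"; returns the picture (400x640x3 uint8, red, green, blue); there is no depth.
- r.calibration(name): a dict with "mtx" (3x3 intrinsics, pixels), "rvec" (rotation vector, rad) and "tvec" (3), from world to camera coordinates, as OpenCV has them; the wrist camera has in their place "T_tool_cam" (4x4, takes a point from camera to tool coordinates, whose origin is the TCP and whose axes are the tool frame's). Camera axes: x right, y down, z forward; pixel columns grow to the right and rows downward; lengths in m; the calibration is good to about 2 mm. A picture is of the moment at which its call begins: read the wrist's pose just before it. calibration takes no time and is no camera call.
- r.close_job(): hands the job in, once; it reports no verdict.
The state is a dict: "t": time; "joint_pos": joint angles; "joint_velocities": joint speeds; "joint_efforts": joint torques, N m; "position": TCP position; "orientation": TCP orientation; "wrist_force": force on the tool from outside, world axes, zero at the start; "ft_torque": the same for the moment, N m; "gripper_width": finger opening in m.
Only numpy, scipy, OpenCV 4.12 (cv2) and the standard library are available. Lean on these libraries where they do the work, as an engineer would, in place of code of your own. Each camera call takes 0.05 s, during which the arm holds its last target.

### The job

Before the blue battery pack goes on charge, check its temperature: pick up the yellow infrared thermometer and hold it level and still for about two seconds with its nose pointing straight down at the white spot on the blue pack, about 5 cm above it and without touching the pack or moving it. Then stand the thermometer upright in the middle of the round green mat, wholly on it, lowering it rather than dropping it, and let go.

Things in the scene. Friction and masses are not known exactly. Their poses are not given: they have to be found in the camera images.
- wand_grip (a point): Centre of the thermometer's handle: a level yellow bar 150 x 30 x 30 mm on two black feet (nose in front, heel behind), loose, about 180 g. x: along the bar, heel to nose; y: across; z: up. 43 mm above what the feet stand on; bar's underside at 28 mm, its middle 85 mm clear below: grip there across the 30 mm. Red button on top at the nose end, small display at the heel end.
- wand_nose (a point): Centre of the sensing face, the underside of the round black nose (42 mm across) that is also its front foot: 65 mm along +x and 43 mm below the handle's centre; same axes, looks along -z. Overall the thermometer reaches 86 mm ahead of the handle's centre, 76 mm behind it and 42 mm across.
- blue_spot (a point): Centre of the white spot (30 mm across) on top of the blue battery pack, a loose block 105 (x) x 35 (y) x 28 mm, about 190 g, flat on the bench; the point is on its top face, 28 mm above the bench, z up. A red and a grey pack of the same shape with white spots lie beside it, about 100 mm apart, and are not meant.
- mat: Round green mat fixed to the bench, 220 mm across and 4 mm thick; origin at the centre of its underside, on the bench, z up.
Mind the look-alikes: they are no part of the job. Leave any pink or turquoise look-alike of the part that bears wand_grip alone.

How it is judged:
On the way, in this order (a step that is already met when the one before it is completed fails the run):
1. the thermometer is held level and still for 1 s, its nose 25 to 80 mm above the blue pack's spot and pointing at it within 15 mm each way (x of blue_spot in the frame of wand_nose between -0.015 and 0.015 m and y of blue_spot in the frame of wand_nose between -0.015 and 0.015 m and z of blue_spot in the frame of wand_nose between -0.08 and -0.025 m and angle between wand_nose's own z axis and vertical below 0.2 rad and linear speed of wand below 0.03 m/s and angular speed of wand below 0.3 rad/s), for 1 s.
2. the thermometer, still held, is lowered to within 15 mm of standing on the middle of the mat (horizontal distance between wand_grip and mat below 0.035 m and z of wand_grip in the frame of mat below 0.062 m and contact force between the fingers and wand above 1 N), for 0.05 s.
At the end, for the whole second after the job is handed in: The thermometer stands at rest, upright on both feet (within 0.1 rad), on the green mat with its handle's centre within 35 mm of the mat's centre, and the blue pack lies within 15 mm of where it was (horizontal distance between wand_grip and mat below 0.035 m and z of wand_grip in the frame of mat between 0.043 and 0.051 m and angle between wand_grip's own z axis and vertical below 0.1 rad and linear speed of wand below 0.02 m/s and distance of blue_spot from where it was at the start of the episode below 0.015 m); the robot touches nothing.
It fails at once if the thermometer touches the blue pack (over 1 N) (contact force between wand and pack_blue above 1 N).
It fails at once if the blue pack is moved more than 15 mm (distance of blue_spot from where it was at the start of the episode above 0.015 m).
It also fails if it takes over 50 s, if anything falls off the work surface, if the arm or the gripper's body presses on something with over 40 N, if the wrist force passes 120 N, or if a joint passes its speed limit or range.

## Working session

There is one attempt and no reset: what is moved stays moved. The work goes in short steps, Python scripts to look and compute and a tool call to move; the robot and the scene stay as the last step left them, time stands still between calls to the robot, and variables do not carry over. Pictures are saved under pics/ and viewed, and the job is handed in when it is done.

Besides the shell and the picture viewer there is one more tool, called by a JSON object that holds its "op" and its "data". step_arm: Moves the arm, as the interface text tells. Its arguments: {"type":"object","properties":{"steps":{"type":"array","items":{"type":"array","items":{"type":"number"}}},"gripper":{"type":"number"},"force":{"type":"number"}},"required":["steps"]}

```bash
mkdir -p pics; ls; python3 - <<'E'
from rig import r
import cv2
s=r.observe();print(s['t'],s['position'],s['orientation'],s['gripper_width'])
for n in("scene","side","wrist"):
    cv2.imwrite(f"pics/{n}0.png",r.get_image(n)[:,:,::-1]);print(n,r.calibration(n))
E
```

```text
pics
0.0 [ 0.1608209  -0.65481882  0.22997812] [-1.3120545   1.0311857  -1.02842452] 0.08504382824123095
scene {'mtx': array([[458.353139  ,   0.        , 318.64872934],
       [  0.        , 458.353139  , 193.24128384],
       [  0.        ,   0.        ,   1.        ]]), 'rvec': array([ 1.64256464,  2.1393931 , -0.67560706]), 'tvec': array([ 0.15029117, -0.31764599,  1.56849548])}
side {'mtx': array([[488.55727374,   0.        , 317.78056437],
       [  0.        , 488.55727374, 197.57385645],
       [  0.        ,   0.        ,   1.        ]]), 'rvec': array([ 0.25826383, -2.8593738 ,  1.06402022]), 'tvec': array([0.4415019 , 0.13149972, 1.03147047])}
wrist {'mtx': array([[328.43671784,   0.        , 312.07993581],
       [  0.        , 328.43671784, 202.93339886],
       [  0.        ,   0.        ,   1.        ]]), 'T_tool_cam': array([[ 9.99999171e-01,  1.16011469e-03, -5.58757676e-04,
        -9.33735475e-04],
       [ 8.97382395e-04, -3.16676908e-01,  9.48533041e-01,
        -1.42361335e-01],
       [ 9.23461463e-04, -9.48532756e-01, -3.16677687e-01,
         8.07314638e-02],
       [ 0.00000000e+00,  0.00000000e+00,  0.00000000e+00,
         1.00000000e+00]])}
```

View pics/scene0.png

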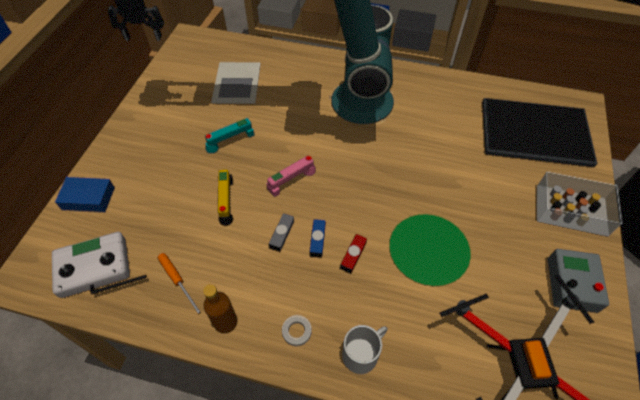

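View pics/side0.png

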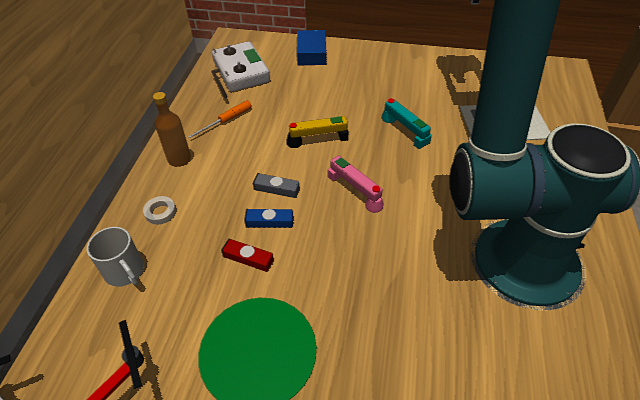

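View pics/wrist0.png

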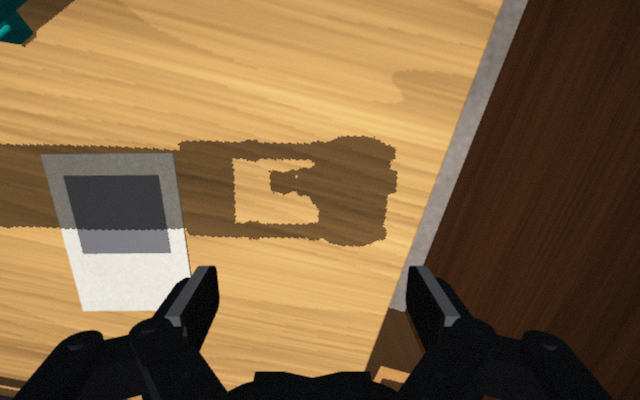

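The scene view shows the yellow thermometer at about (224,197), with its nose at (225,217). The blue pack is at (318,237) and the mat at (430,249). In the side view they are at (318,129), (269,216) and (258,350). I'll enlarge these.

```bash
python3 - <<'E'
import cv2
a=cv2.imread("pics/scene0.png")[160:270,200:350];b=cv2.imread("pics/side0.png")[105:240,235:365]
cv2.imwrite("pics/ca.png",cv2.resize(a,None,fx=5,fy=5,interpolation=cv2.INTER_CUBIC));cv2.imwrite("pics/cb.png",cv2.resize(b,None,fx=4,fy=4,interpolation=cv2.INTER_CUBIC))
E
```

```text
(no output)
```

View pics/ca.png

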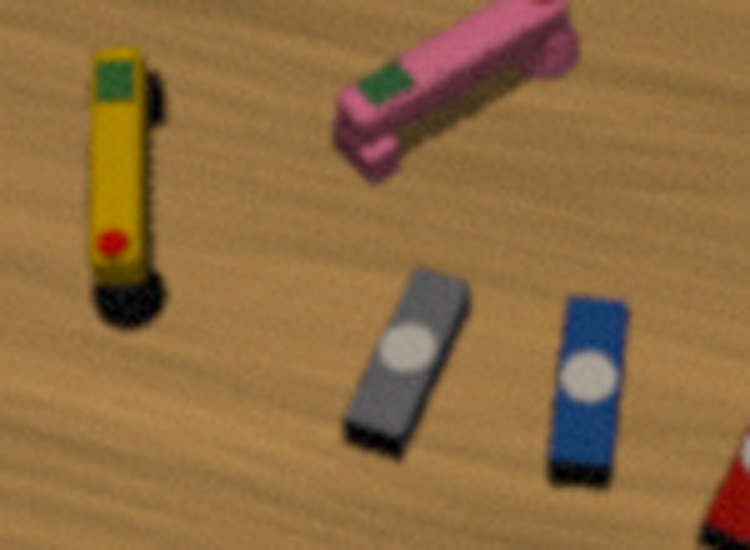

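View pics/cb.png

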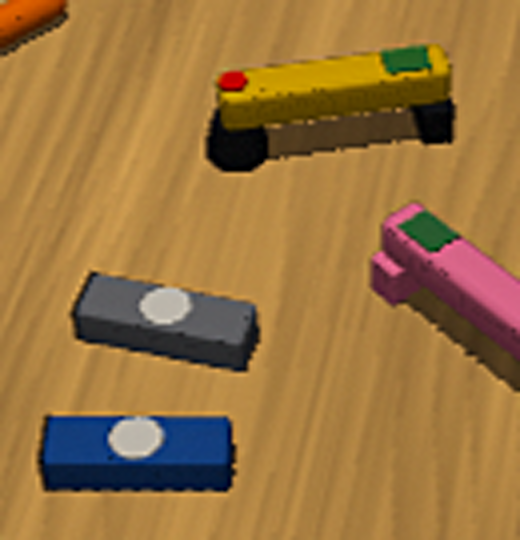

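```bash
cat > h.py <<'E'
from rig import r
import numpy as np, cv2
def ray(cal,uv):
    R=cv2.Rodrigues(cal['rvec'])[0];d=R.T@np.linalg.inv(cal['mtx'])@np.array([uv[0],uv[1],1.]);return -R.T@cal['tvec'],d
def onz(cal,uv,z):
    c,d=ray(cal,uv);return c+d*(z-c[2])/d[2]
def wcal(s):
    w=r.calibration('wrist');T=np.eye(4);T[:3,:3]=cv2.Rodrigues(np.array(s['orientation']))[0];T[:3,3]=s['position']
    M=np.linalg.inv(T@w['T_tool_cam']);return dict(mtx=w['mtx'],rvec=cv2.Rodrigues(M[:3,:3])[0].ravel(),tvec=M[:3,3])
E
python3 - <<'E'
from h import *
sc,sd=r.calibration('scene'),r.calibration('side')
A=lambda u,v:(199.6+u/5,159.6+v/5)
B=lambda u,v:(234.6+u/4,104.6+v/4)
np.set_printoptions(precision=4,suppress=True)
print('bar scene',[onz(sc,A(*p),.058) for p in((96,50),(141,48),(93,264),(145,262),(112,243))])
print('bar side',[onz(sd,B(*p),.058) for p in((440,47),(448,69),(226,99),(221,76),(232,81))])
print('spot',onz(sc,A(588,377),.028),onz(sd,B(136,438),.028))
print('blue ends top scene',[onz(sc,A(*p),.028) for p in((569,298),(628,301),(553,464),(610,467))])
for n,c in(('scene',sc),('side',sd)):
    im=cv2.cvtColor(cv2.imread(f'pics/{n}0.png'),cv2.COLOR_BGR2HSV)
    m=cv2.inRange(im,(50,120,60),(75,255,255));k,l,st,ce=cv2.connectedComponentsWithStats(m)
    i=1+np.argmax(st[1:,4]);pts=np.argwhere(l==i)[:,::-1]
    w=np.array([onz(c,p,.004)[:2] for p in pts]);print('mat',w.mean(0),np.ptp(w,axis=0))
E
```

```text
bar scene [array([ 0.4443, -0.3352,  0.058 ]), array([ 0.4363, -0.3105,  0.058 ]), array([ 0.5817, -0.281 ,  0.058 ]), array([ 0.5733, -0.2541,  0.058 ]), array([ 0.5664, -0.2761,  0.058 ])]
bar side [array([ 0.4402, -0.3298,  0.058 ]), array([ 0.4319, -0.3092,  0.058 ]), array([ 0.5651, -0.2575,  0.058 ]), array([ 0.5731, -0.2785,  0.058 ]), array([ 0.5651, -0.2749,  0.058 ])]
spot [ 0.5641 -0.0076  0.028 ] [ 0.5612 -0.0049  0.028 ]
blue ends top scene [array([ 0.5186, -0.0308,  0.028 ]), array([0.5122, 0.0012, 0.028 ]), array([ 0.6195, -0.0116,  0.028 ]), array([0.6135, 0.0178, 0.028 ])]
mat [0.5157 0.293 ] [0.215  0.2137]
mat [0.5077 0.2958] [0.217  0.2086]
```

```bash
python3 - <<'E'
from h import *
s=r.observe();R=cv2.Rodrigues(s['orientation'])[0];print(R.round(3),s['position'])
print('xyaw',np.degrees(np.arctan2(R[1,0],R[0,0])))
E
```

```text
[[ 0.238 -0.     0.971]
 [-0.971  0.002  0.238]
 [-0.002 -1.     0.   ]] [ 0.1608378  -0.65494487  0.23021139]
xyaw -76.20435683496345
```

{"op": "step_arm", "data": {"steps": [[30,31,0,0,0,1],[60,62,0,0,0,2],[90,94,-5,0,0,3],[120,125,-10,0,0,4],[150,156,-15,0,0,5],[180,188,-20,0,0,6],[210,219,-25,0,0,7],[240,250,-30,0,0,7.9],[270,282,-30,0,0,7.9],[300,313,-30,0,0,7.9],[325,340,-30,0,0,7.9],[345,360,-30,0,0,7.9],[345,360,-30,0,0,7.9],[345,360,-30,0,0,7.9],[345,360,-30,0,0,7.9]], "gripper": 1}}

```text
t: 1.4
position: [0.5057, -0.2954, 0.2009]
orientation: [-1.366, 0.926, -0.924]
wrist_force: [-1.6, 0.2, -0.5]
gripper_width: 0.0852
```

```bash
python3 - <<'E'
from h import *
s=r.observe();print(s['t'],s['position'],s['joint_pos']);im=r.get_image('wrist');cv2.imwrite('pics/w1.png',im[:,:,::-1])
import pickle;pickle.dump(s,open('s1.pkl','wb'))
E
```

```text
1.4 [ 0.50567536 -0.2953662   0.20088248] [-5.70769934e-01  1.17944562e-01  1.83350932e+00 -7.43101899e-04
  1.19100293e+00  6.20284013e-01]
```

View pics/w1.png

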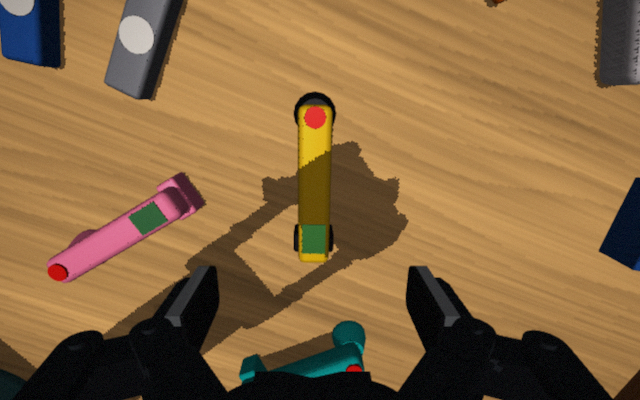

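```bash
python3 - <<'E'
import cv2
a=cv2.imread("pics/w1.png")[85:275,275:355]
cv2.imwrite("pics/cw.png",cv2.resize(a,None,fx=3,fy=3,interpolation=cv2.INTER_CUBIC))
E
python3 - <<'E'
from h import *
import pickle
c=wcal(pickle.load(open('s1.pkl','rb')))
for p in((300,106),(331,106),(299,262),(330,262),(315,118)):print(p,onz(c,p,.058).round(4))
E
```

```text
(300, 106) [ 0.5671 -0.2586  0.058 ]
(331, 106) [ 0.5767 -0.2826  0.058 ]
(299, 262) [ 0.4307 -0.3103  0.058 ]
(330, 262) [ 0.4419 -0.3384  0.058 ]
(315, 118) [ 0.5627 -0.2738  0.058 ]
```

View pics/cw.png

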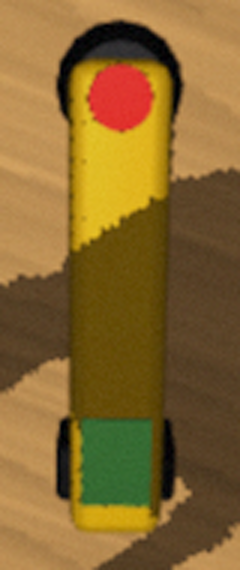

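{"op": "step_arm", "data": {"steps": [[0,0,-25,0,0,0],[0,0,-50,0,0,0],[0,0,-75,0,0,0],[0,0,-100,0,0,0],[0,0,-120,0,0,0],[0,0,-135,0,0,0],[0,0,-150,0,0,0],[0,0,-162,0,0,0],[0,0,-172,0,0,0],[0,0,-180,0,0,0],[0,0,-180,0,0,0],[0,0,-180,0,0,0]]}}

```text
t: 2.45
position: [0.5057, -0.2958, 0.0212]
orientation: [-1.365, 0.927, -0.926]
wrist_force: [0.2, 0.2, 0.2]
gripper_width: 0.085
```

{"op": "step_arm", "data": {"steps": [[0,0,0,0,0,0],[0,0,0,0,0,0],[0,0,0,0,0,0],[0,0,0,0,0,0],[0,0,0,0,0,0],[0,0,0,0,0,0],[0,0,0,0,0,0],[0,0,0,0,0,0],[0,0,0,0,0,0],[0,0,0,0,0,0],[0,0,0,0,0,0],[0,0,0,0,0,0]], "gripper": 0, "force": 50}}

```text
t: 3.45
position: [0.5065, -0.2958, 0.022]
orientation: [-1.365, 0.925, -0.927]
wrist_force: [-0.6, 1.2, 5.9]
gripper_width: 0.0296
```

{"op": "step_arm", "data": {"steps": [[0,0,5,0,0,0],[0,0,12,0,0,0],[0,0,22,0,0,0],[0,0,36,0,0,0],[0,0,52,0,0,0],[0,0,70,0,0,0],[0,0,88,0,0,0],[0,0,102,0,0,0],[0,0,112,0,0,0],[0,0,120,0,0,0],[0,0,120,0,0,0],[0,0,120,0,0,0]]}}

```text
t: 4.45
position: [0.5059, -0.2955, 0.1414]
orientation: [-1.365, 0.926, -0.926]
wrist_force: [0.3, -0.7, -2.3]
gripper_width: 0.0297
```

```bash
python3 - <<'E'
from h import *
import pickle
s=r.observe();print(s['t'],s['position'],s['gripper_width'],s['wrist_force'])
ims={n:r.get_image(n) for n in('wrist','side','scene')}
for n in ims: cv2.imwrite(f'pics/{n}2.png',ims[n][:,:,::-1])
pickle.dump(s,open('s2.pkl','wb'))
a=ims['wrist'][:,:,::-1][60:300,230:400];b=ims['side'][:,:,::-1][60:220,220:400]
cv2.imwrite('pics/c2.png',np.hstack([cv2.resize(a,(340,480)),cv2.resize(b,(450,400)).copy() if 0 else cv2.resize(b,(450,480))]))
E
```

```text
4.45 [ 0.50593117 -0.29549348  0.14139087] 0.029686631352508316 [ 0.28934721 -0.6587934  -2.34396461]
```

View pics/wrist2.png

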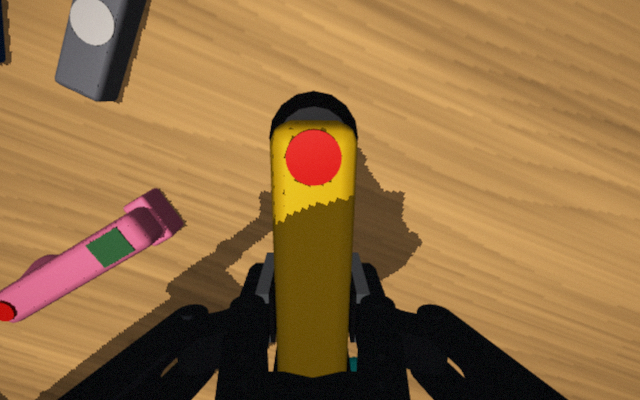

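View pics/side2.png

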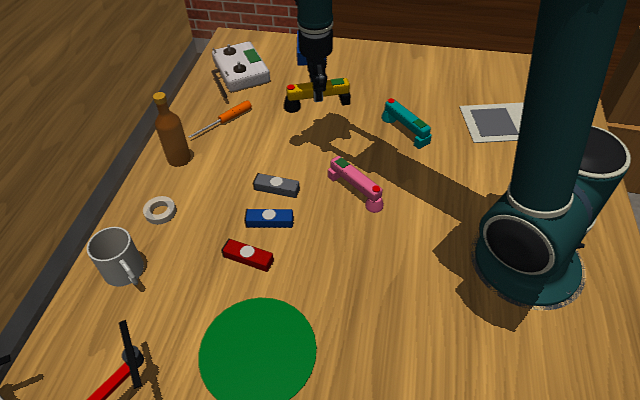

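```bash
python3 - <<'E'
from h import *
import pickle
s=pickle.load(open('s2.pkl','rb'));c=wcal(s);R=cv2.Rodrigues(s['orientation'])[0]
print(R.round(3),np.degrees(np.arctan2(R[1,2],R[0,2])))
z=s['position'][2]+.0364
for p in((272,123),(356,123),(274,365),(350,365),(313.5,157)):
    P=onz(c,p,z);print(P.round(4),(R.T@(P-s['position'])).round(4))
# earlier wrist pic in same terms
s1=pickle.load(open('s1.pkl','rb'));c=wcal(s1);R1=cv2.Rodrigues(s1['orientation'])[0]
for p in((298.7,105),(331,105),(299,261),(329,261),(315,118)):
    P=onz(c,p,.058);print((R1.T@(P-s1['position'])).round(4))
E
```

```text
[[ 0.37   0.     0.929]
 [-0.929 -0.     0.37 ]
 [ 0.    -1.     0.   ]] 21.699339586130076
[ 0.5678 -0.2561  0.1778] [-0.0137 -0.0364  0.072 ]
[ 0.5775 -0.2807  0.1778] [ 0.0127 -0.0364  0.072 ]
[ 0.4774 -0.2891  0.1778] [-0.0165 -0.0364 -0.0241]
[ 0.4889 -0.3178  0.1778] [ 0.0144 -0.0364 -0.024 ]
[ 0.5626 -0.2723  0.1778] [-0.0006 -0.0364  0.0612]
[-0.0124  0.1428  0.0716]
[0.0145 0.1428 0.0717]
[-0.0139  0.143  -0.0739]
[ 0.0153  0.143  -0.0739]
[0.0012 0.1428 0.0611]
```

{"op": "step_arm", "data": {"steps": [[0,5,0,0,0,0],[0,14,0,0,0,0],[0,28,0,0,0,0],[0,46,0,0,0,0],[-1,66,0,0,0,0],[-1,87,0,0,0,0],[-1,108,0,0,0,0],[-1,129,0,0,0,0],[-1,150,0,0,0,0],[-1,171,0,0,0,0],[-1,192,0,0,0,0],[-2,212,0,0,0,0],[-2,230,0,0,0,0],[-2,244,0,0,0,0],[-2,255,0,0,0,0],[-2,262,0,0,0,0],[-2,266,0,0,0,0],[-2,266,0,0,0,0],[-2,266,0,0,0,0],[-2,266,0,0,0,0]]}}

```text
t: 6.27
position: [0.504, -0.03, 0.1413]
orientation: [-1.365, 0.926, -0.926]
wrist_force: [0.6, 0.6, -2.2]
gripper_width: 0.029
```

```bash
python3 - <<'E'
from h import *
import pickle
s=r.observe();print(s['t'],s['position'],s['orientation'],s['gripper_width'])
ims={n:r.get_image(n) for n in('wrist','side','scene')}
for n in ims: cv2.imwrite(f'pics/{n}3.png',ims[n][:,:,::-1])
pickle.dump(s,open('s3.pkl','wb'))
a=ims['scene'][150:280,230:370,::-1];b=ims['side'][110:250,210:350,::-1]
cv2.imwrite('pics/c3.png',np.hstack([cv2.resize(a,(400,371)),cv2.resize(b,(371,371))]))
E
```

```text
6.2667 [ 0.50402412 -0.03002373  0.14127815] [-1.36495286  0.92613637 -0.92644066] 0.028956573891134686
```

View pics/wrist3.png

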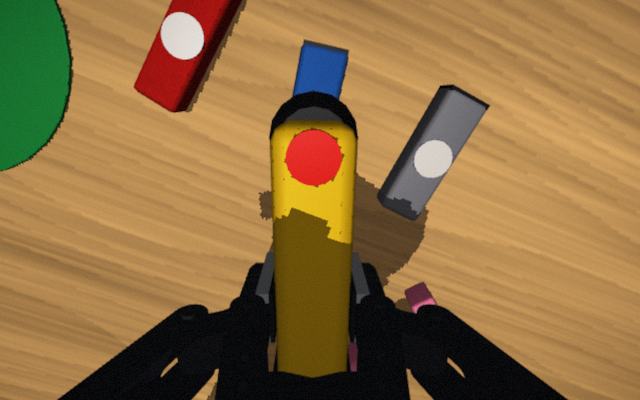

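View pics/c3.png

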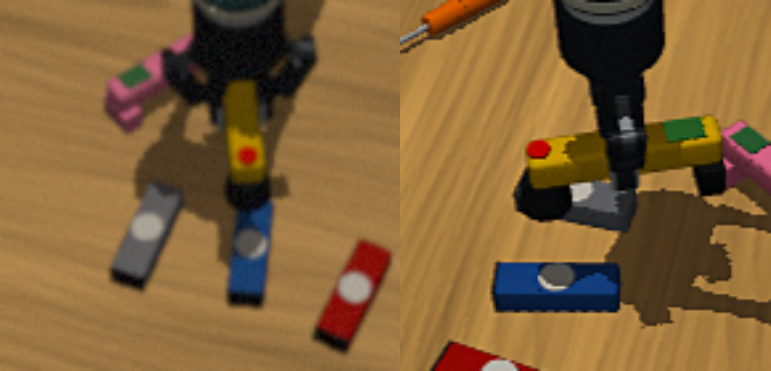

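```bash
python3 - <<'E'
from h import *
import pickle
s=pickle.load(open('s3.pkl','rb'));c=wcal(s)
# refs: grey & red spots in wrist vs scene/side for consistency
print('grey w',onz(c,(434,158),.028),'red w',onz(c,(182,36),.028))
sc,sd=r.calibration('scene'),r.calibration('side')
print('grey sc',onz(sc,(199.6+408/5,159.6+347/5),.028),'sd',onz(sd,(234.6+165/4,104.6+305/4),.028))
a,b=onz(c,(305,41),.028),onz(c,(348,51),.028);m=(a+b)/2
d=np.array([.6165+ -.5154, .0031+.0148,0]);d/=np.linalg.norm(d)
print('blue end',a,b,'centre',m-d*.0525, 'w',np.linalg.norm(a-b))
for n,cc in(('sc',sc),('sd',sd)):
    for P in([.563,-.0065,.1195],[.563,-.0065,.1195+.058],[.504+.9291*.0735,-.03+.37*.0735,.1777]):
        print(n,cv2.projectPoints(np.array([P]),cc['rvec'],cc['tvec'],cc['mtx'],None)[0].ravel().round(1))
E
python3 -c "
import cv2
b=cv2.imread('pics/side3.png')[140:230,235:340];a=cv2.imread('pics/scene3.png')[170:260,280:350]
cv2.imwrite('pics/c3b.png',cv2.hconcat([cv2.resize(b,(420,360),interpolation=2),cv2.resize(a,(280,360),interpolation=2)]))"
```

```text
grey w [ 0.56940632 -0.10570894  0.028     ] red w [0.58038293 0.09987768 0.028     ]
grey sc [ 0.57125765 -0.10719337  0.028     ] sd [ 0.56958245 -0.10588212  0.028     ]
blue end [0.60936058 0.01853814 0.028     ] [ 0.6146758 -0.0121956  0.028    ] centre [ 0.56032221 -0.00598163  0.028     ] w 0.031189978177636475
sc [317.4 216.8]
sc [317.2 204.2]
sc [317.7 207.6]
sd [264.  185.8]
sd [261.1 166.3]
sd [256.1 167. ]
```

View pics/c3b.png

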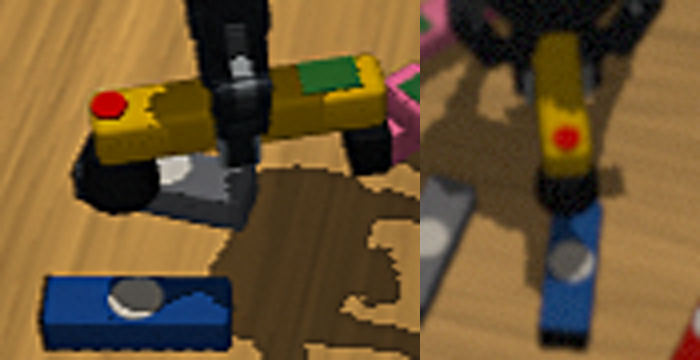

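{"op": "step_arm", "data": {"steps": [[0,0,-3,0,0,0],[-1,0,-8,0,0,0],[-1,0,-14,0,0,0],[-1,0,-20,0,0,0],[-1,0,-26,0,0,0],[-1,0,-32,0,0,0],[-1,0,-37,0,0,0],[-1,0,-40,0,0,0],[-1,0,-40,0,0,0],[-1,0,-40,0,0,0],[-1,0,-40,0,0,0],[-1,0,-40,0,0,0]]}}

```text
t: 7.42
position: [0.5034, -0.0296, 0.1017]
orientation: [-1.364, 0.925, -0.926]
wrist_force: [1.1, 0.1, -3.0]
gripper_width: 0.0295
```

```bash
python3 - <<'E'
from h import *
s=r.observe();print(s['t'],s['position'],s['gripper_width'])
ims={n:r.get_image(n) for n in('side','scene')}
b=ims['side'][140:230,235:340,::-1];a=ims['scene'][170:260,280:350,::-1]
cv2.imwrite('pics/c4.png',cv2.hconcat([cv2.resize(b,(420,360),interpolation=2),cv2.resize(a,(280,360),interpolation=2)]))
for n in ims:
    cc=r.calibration(n)
    for P in([.562,-.0065,.0795],[.562,-.006,.028]):print(n,cv2.projectPoints(np.array([P]),cc['rvec'],cc['tvec'],cc['mtx'],None)[0].ravel().round(1))
E
```

```text
7.4167 [ 0.50341974 -0.02956396  0.10173805] 0.0295105551482305
side [266.2 198.4]
side [268.4 213.7]
scene [317.6 224.6]
scene [318.  234.5]
```

View pics/c4.png

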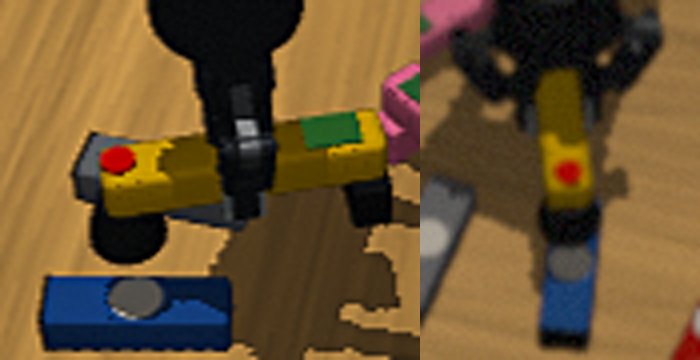

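The nose sits above the spot with a visible gap, and the projections agree to about 1 px. I'll hold here for about 2.5 s.

{"op": "step_arm", "data": {"steps": [[0,0,0,0,0,0],[0,0,0,0,0,0],[0,0,0,0,0,0],[0,0,0,0,0,0],[0,0,0,0,0,0],[0,0,0,0,0,0],[0,0,0,0,0,0],[0,0,0,0,0,0],[0,0,0,0,0,0],[0,0,0,0,0,0],[0,0,0,0,0,0],[0,0,0,0,0,0],[0,0,0,0,0,0],[0,0,0,0,0,0],[0,0,0,0,0,0],[0,0,0,0,0,0]]}}

```text
t: 8.85
position: [0.5029, -0.0295, 0.1013]
orientation: [-1.365, 0.926, -0.926]
wrist_force: [-0.1, -0.3, -2.3]
gripper_width: 0.0294
```

{"op": "step_arm", "data": {"steps": [[0,0,0,0,0,0],[0,0,0,0,0,0],[0,0,0,0,0,0],[0,0,0,0,0,0],[0,0,0,0,0,0],[0,0,0,0,0,0],[0,0,0,0,0,0],[0,0,0,0,0,0],[0,0,0,0,0,0],[0,0,0,0,0,0],[0,0,0,0,0,0],[0,0,0,0,0,0],[0,0,0,0,0,0],[0,0,0,0,0,0],[0,0,0,0,0,0],[0,0,0,0,0,0]]}}

```text
t: 10.18
position: [0.5029, -0.0295, 0.1013]
orientation: [-1.365, 0.926, -0.926]
wrist_force: [0.3, 0.7, -1.8]
gripper_width: 0.0297
```

{"op": "step_arm", "data": {"steps": [[0,0,4,0,0,0],[0,0,12,0,0,0],[0,0,22,0,0,0],[0,0,32,0,0,0],[0,0,40,0,0,0],[0,0,44,0,0,0],[0,0,45,0,0,0]]}}

```text
t: 10.77
position: [0.5041, -0.0296, 0.1482]
orientation: [-1.363, 0.923, -0.928]
wrist_force: [0.8, 0.5, -1.8]
gripper_width: 0.0296
```

{"op": "step_arm", "data": {"steps": [[0,5,0,0,0,0],[1,15,0,0,0,0],[1,30,0,0,0,0],[2,50,0,0,0,0],[2,72,0,0,0,0],[3,95,0,0,0,0],[4,118,0,0,0,0],[5,141,0,0,0,0],[6,164,0,0,0,0],[6,187,0,0,0,0],[7,210,0,0,0,0],[8,233,0,0,0,0],[9,256,0,0,0,0],[10,278,0,0,0,0],[10,296,0,0,0,0],[11,309,0,0,0,0],[11,318,0,0,0,0],[11,323,0,0,0,0],[11,323,0,0,0,0],[11,323,0,0,0,0]]}}

```text
t: 12.43
position: [0.5137, 0.293, 0.146]
orientation: [-1.366, 0.926, -0.926]
wrist_force: [0.8, 0.2, -2.2]
gripper_width: 0.0296
```

```bash
python3 - <<'E'
from h import *
import pickle
s=r.observe();print(s['t'],s['position'],s['gripper_width'],s['joint_pos'])
pickle.dump(s,open('s5.pkl','wb'))
for n in('wrist','side','scene'): cv2.imwrite(f'pics/{n}5.png',r.get_image(n)[:,:,::-1])
c=wcal(s);im=cv2.cvtColor(cv2.imread('pics/wrist5.png'),cv2.COLOR_BGR2HSV)
# mat centre by fitting a circle of r .110 to boundary points in wrist view
m=cv2.inRange(im,(50,120,40),(75,255,255));P=np.argwhere(cv2.dilate(255-m,np.ones((3,3)))&m)[:,::-1]
w=np.array([onz(c,p,.004)[:2] for p in P])
from scipy.optimize import least_squares
w=w[np.hypot(*(w-[.513,.2935]).T)>.1]
f=least_squares(lambda q:np.hypot(w[:,0]-q[0],w[:,1]-q[1])-.11,[.513,.2935],loss='soft_l1',f_scale=.001);print(f.x,len(w),np.abs(f.fun).mean())
E
```

```text
12.4333 [0.51372017 0.29304918 0.1459548 ] 0.029593492593639196 [ 4.76515852e-01  1.75569400e-01  1.87437650e+00 -4.31449356e-04
  1.09255333e+00  1.66868174e+00]
[0.50616562 0.29405902] 806 0.0017612148013538059
```

View pics/wrist5.png

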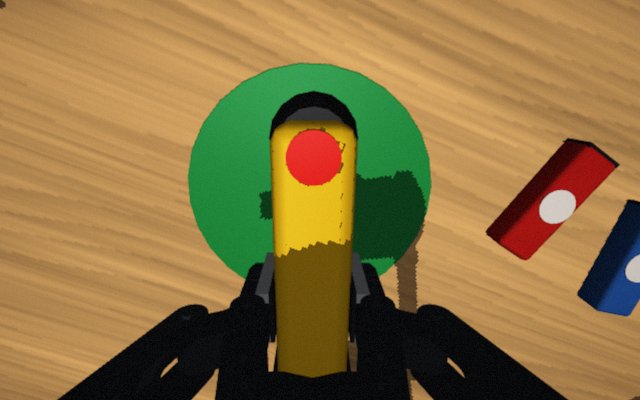

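View pics/scene5.png

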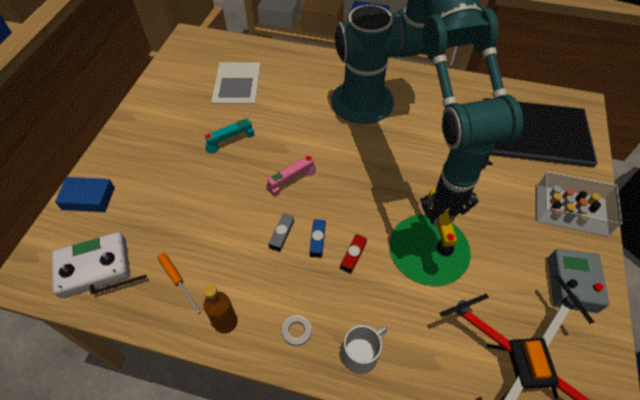

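```bash
python3 - <<'E'
from h import *
import pickle
from scipy.optimize import least_squares
def fit(c,P):
    w=np.array([onz(c,p,.004)[:2] for p in P])
    f=least_squares(lambda q:np.hypot(w[:,0]-q[0],w[:,1]-q[1])-q[2],[.513,.2935,.11],loss='soft_l1',f_scale=.001);print(f.x,len(w),np.abs(f.fun).mean())
def edge(n):
    im=cv2.cvtColor(cv2.imread(n),cv2.COLOR_BGR2HSV);m=cv2.inRange(im,(50,100,40),(80,255,255))
    k,l,st,_=cv2.connectedComponentsWithStats(m);i=1+np.argmax(st[1:,4]);cs=cv2.findContours((l==i).astype('u1'),cv2.RETR_EXTERNAL,cv2.CHAIN_APPROX_NONE)[0]
    print(st[i]);return max(cs,key=len)[:,0]
s=pickle.load(open('s5.pkl','rb'));P=edge('pics/wrist5.png');P=P[(P[:,1]<165)&((P[:,0]<260)|(P[:,0]>370)|(P[:,1]<85))];fit(wcal(s),P)
fit(r.calibration('scene'),edge('pics/scene0.png'))
P=edge('pics/side0.png');fit(r.calibration('side'),P[P[:,1]<398])
E
```

```text
[  188    63   243   216 27046]
[0.50790444 0.29479926 0.10810676] 305 0.000242125247926343
[ 390  215   80   71 4435]
[0.51205801 0.29198497 0.10609515] 214 0.0006760635542927922
[ 199  298  118  102 9902]
[0.50802317 0.29438572 0.1079334 ] 253 0.0005323377431358125
```

{"op": "step_arm", "data": {"steps": [[-1,0,-5,0,0,0],[-2,0,-15,0,0,0],[-3,1,-28,0,0,0],[-4,1,-42,0,0,0],[-4,1,-56,0,0,0],[-4,1,-70,0,0,0],[-4,1,-83,0,0,0],[-4,1,-94,0,0,0],[-4,1,-102,0,0,0],[-4,1,-107,0,0,0],[-4,1,-110,0,0,0],[-4,1,-112,0,0,0],[-4,1,-114,0,0,0],[-4,1,-116,0,0,0],[-4,1,-117,0,0,0],[-4,1,-118,0,0,0],[-4,1,-118,0,0,0],[-4,1,-118,0,0,0],[-4,1,-118,0,0,0]]}}

```text
t: 14.17
position: [0.5101, 0.2945, 0.0285]
orientation: [-1.365, 0.926, -0.926]
wrist_force: [-0.6, -0.2, -1.4]
gripper_width: 0.0292
```

{"op": "step_arm", "data": {"steps": [[0,0,-0.5,0,0,0],[0,0,-1,0,0,0],[0,0,-1.5,0,0,0],[0,0,-2,0,0,0],[0,0,-2,0,0,0],[0,0,-2,0,0,0]]}}

```text
t: 14.67
position: [0.5099, 0.2944, 0.0262]
orientation: [-1.365, 0.926, -0.926]
wrist_force: [-0.7, 0.3, -2.8]
gripper_width: 0.0294
```

{"op": "step_arm", "data": {"steps": [[0,0,-0.5,0,0,0],[0,0,-0.5,0,0,0],[0,0,-1,0,0,0],[0,0,-1,0,0,0],[0,0,-1,0,0,0]]}}

```text
t: 15.08
position: [0.51, 0.2945, 0.026]
orientation: [-1.365, 0.926, -0.926]
wrist_force: [-2.7, -1.7, 6.1]
gripper_width: 0.0294
```

Contact: the vertical force has reversed to +6 N. I'll release gently now.

{"op": "step_arm", "data": {"steps": [[0,0,0.5,0,0,0],[0,0,0.5,0,0,0],[0,0,0.5,0,0,0]]}}

```text
t: 15.33
position: [0.51, 0.2945, 0.026]
orientation: [-1.365, 0.926, -0.926]
wrist_force: [-2.3, -1.1, 4.3]
gripper_width: 0.0298
```

{"op": "step_arm", "data": {"steps": [[0,0,0,0,0,0],[0,0,0,0,0,0],[0,0,0,0,0,0],[0,0,0,0,0,0],[0,0,0,0,0,0],[0,0,0,0,0,0],[0,0,0,0,0,0],[0,0,0,0,0,0],[0,0,0,0,0,0],[0,0,0,0,0,0],[0,0,0,0,0,0],[0,0,0,0,0,0]], "gripper": 1}}

```text
t: 16.33
position: [0.51, 0.2945, 0.0258]
orientation: [-1.365, 0.926, -0.926]
wrist_force: [0.2, 0.6, 0.5]
gripper_width: 0.0854
```

{"op": "step_arm", "data": {"steps": [[0,0,5,0,0,0],[0,0,15,0,0,0],[0,0,30,0,0,0],[0,0,50,0,0,0],[0,0,70,0,0,0],[0,0,95,0,0,0],[0,0,120,0,0,0],[0,0,145,0,0,0],[0,0,165,0,0,0],[0,0,175,0,0,0],[0,0,180,0,0,0],[0,0,180,0,0,0],[0,0,180,0,0,0]]}}

```text
t: 17.42
position: [0.5094, 0.2942, 0.2049]
orientation: [-1.366, 0.927, -0.926]
wrist_force: [-0.6, 0.3, -0.4]
gripper_width: 0.0854
```

```bash
python3 - <<'E'
from h import *
s=r.observe();print(s['t'],s['position'],s['gripper_width'],s['wrist_force'])
ims={n:r.get_image(n)[:,:,::-1] for n in('wrist','side','scene')}
for n in ims: cv2.imwrite(f'pics/{n}6.png',ims[n])
import pickle;pickle.dump(s,open('s6.pkl','wb'))
cv2.imwrite('pics/c6.png',cv2.hconcat([cv2.resize(ims['wrist'],(400,250)),cv2.resize(ims['side'][150:400,180:420],(260,250)).copy()]))
d=cv2.absdiff(cv2.imread('pics/side0.png')[200:235,240:300],ims['side'][200:235,240:300]);print(d.mean(),d.max())
E
```

```text
17.4167 [0.50941441 0.29418644 0.20491625] 0.08537567424173861 [-0.63150812  0.27879511 -0.44217117]
26.39253968253968 216
```

View pics/wrist6.png

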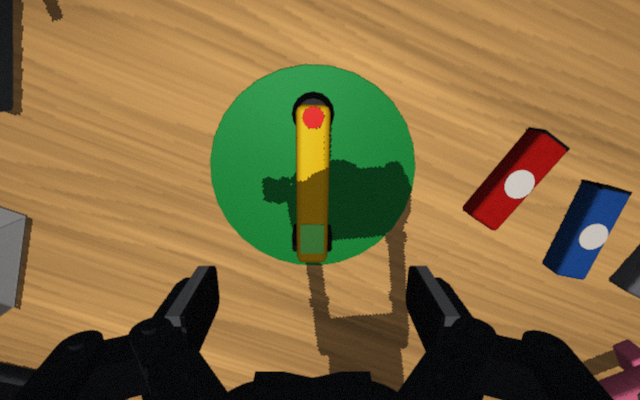

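View pics/side6.png

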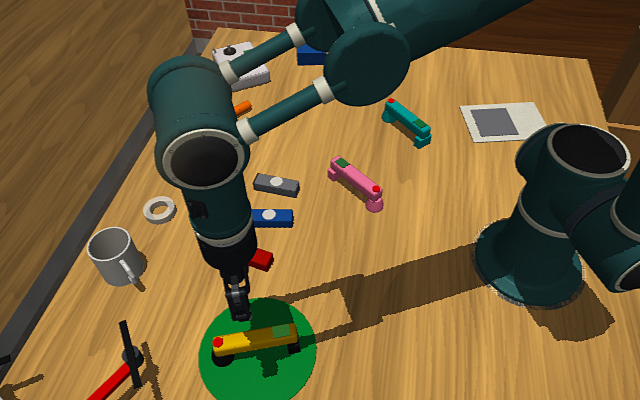

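```bash
python3 - <<'E'
from h import *
import pickle
c=wcal(pickle.load(open('s6.pkl','rb')))
q=[onz(c,p,.062) for p in((297,105),(330,105),(298,261),(328,261))];print('bar',np.mean(q,0),'blue',onz(c,(593.5,237),.028))
sc=r.calibration('scene');a,b=cv2.imread('pics/scene0.png')[210:265,300:335],cv2.imread('pics/scene6.png')[210:265,300:335]
print('blue diff',cv2.absdiff(a,b).mean(), cv2.phaseCorrelate(a[:,:,0].astype('f8'),b[:,:,0].astype('f8')))
s=r.observe();print(s['t'],np.abs(s['joint_velocities']).max())
r.close_job()
E
```

```text
bar [0.50812361 0.29382322 0.062     ] blue [ 0.56020845 -0.00572813  0.028     ]
blue diff 5.427532467532467 ((0.01169965706365872, 0.05605784859467988), 1.0304402338016763)
17.5667 0.004214150657959133
the job is handed in; nothing more can be done
```

The job is done and handed in at 17.6 s; the interface gives no verdict, so these are my own checks.

- **Temperature check:** I held the yellow thermometer level with its nose about 51 mm above the white spot on the blue pack. My position estimates put it within about 3 mm of the spot. It stayed still for roughly 2.7 s after settling.
- **Placing:** I lowered it onto the green mat until the wrist force showed contact (about 6 N), then let go and backed the gripper 180 mm clear. It stands upright, wholly on the mat. The handle's centre is at about (0.508, 0.294), against about (0.509, 0.294) for the mat's centre.
- **Blue pack:** it shows no movement, with an image shift under 0.1 px. The pink and turquoise look-alikes were not touched.
- **Disagreements:** the three cameras' estimates of the mat centre differed by about 4 mm, and those of the spot by about 3 mm. Both are well inside the tolerances. A raw before/after comparison of the blue pack in the side view was no use, because the arm blocked part of that view.

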